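# Clamp the mended lid knob with self-closing tongs

## Task

The knob of one jar lid split down the middle and has just been glued: it is the plain straight round knob with a pale glue line across it. Take the self-closing tongs by their bows, squeeze them open, set the open jaws around that knob with the tongs lying along the glue line, so that the two halves get pressed together, then let go and leave the tongs clamped on the knob, lying flat on the lid. Do not shove or tip the mended lid, and leave the other lid, with the wide mushroom knob, where it is.

Things in the scene. Friction and masses are not known exactly. Their poses are not given: they have to be found in the camera images.
- tongs_grip (a point): Steel cross-lock tongs flat on the table, 178 x 55 x 20 mm, 80 g. Point: midway between the two bows (upright finger plates 34 long, 20 high, 55 mm over their outsides), 10 mm above the table. x runs along the tongs to the jaws, y across (squeezing direction), z up. Tail end at x = -75 mm, arms cross at x = 36, jaws (flat upright plates 18 high) from x = 60 to 102, middle 81.
- tongs_arm (a joint): Squeeze of the tongs, rad per arm. 0: let go, jaws shut on nothing. 0.17: at the stop, jaws 50 mm apart, bows 35 mm over their outsides. About 0.06: jaws shut on the mended knob. Squeezing the bows together opens both jaws evenly, 6 N on each bow to start, 13 N at the stop; let go, the spring shuts them.
- mended_knob (a point): Centre of the mended knob, half-way up: straight upright terracotta cylinder 22 mm across, 28 high, in the middle of a flat round lid 100 mm across, 10 thick, loose on the table, 0.25 kg. The point is 24 mm above the table, 14 above the lid's flat top. The pale glue line across the knob runs along x of this point; z is up.
- other_knob (a point): Centre of the wide mushroom knob (44 mm across, top 32 mm above the table) of the other lid, of the same clay and 100 mm across. To be left alone.
There are look-alikes about, which are no part of the job. What is shaped like the part that bears tongs_grip but orange is not meant.

How it is judged:
On the way:
1. the tongs are held squeezed open with the knob between their jaws (value of joint tongs_arm above 0.09 rad and x of mended_knob in the frame of tongs_grip between 0.06 and 0.102 m and y of mended_knob in the frame of tongs_grip between -0.025 and 0.025 m and z of mended_knob in the frame of tongs_grip below 0.02 m), for 0.1 s.
At the end, for the whole second after the job is handed in: Tongs let go and shut on the mended knob (joint 0.035-0.09): knob centre 60-102 mm ahead of the grip point, within 12 mm sideways, 14 mm below to 18 mm above it; tongs along the glue line within 0.45 rad either way, flat within 0.25 rad; lid flat on the table within 0.1 rad; at rest (value of joint tongs_arm between 0.035 and 0.09 rad and x of mended_knob in the frame of tongs_grip between 0.06 and 0.102 m and y of mended_knob in the frame of tongs_grip between -0.012 and 0.012 m and z of mended_knob in the frame of tongs_grip between -0.014 and 0.018 m and angle between the x axis of tongs_grip and the x axis of mended_knob, either way round below 0.45 rad and angle between tongs_grip's own z axis and vertical below 0.25 rad and angle between mended_knob's own z axis and vertical below 0.1 rad and height (world z) of mended_knob below 0.03 m and velocity of joint tongs_arm below 0.05 rad/s); the robot touches nothing.
It fails at once if the mended lid is shoved more than 40 mm (distance of mended_knob from where it was at the start of the episode above 0.04 m).
It fails at once if the mended lid is tipped by more than 0.35 rad (angle between mended_knob's own z axis and vertical above 0.35 rad).
It fails at once if the other lid is moved more than 20 mm (distance of other_knob from where it was at the start of the episode above 0.02 m).
It also fails if it takes over 43 s, if anything falls off the work surface, if the arm or the gripper's body presses on something with over 40 N, if the wrist force passes 120 N, or if a joint passes its speed limit or range.

## Robot

A 6-joint arm with a two-finger parallel gripper is mounted at the origin on the work surface. World frame = base frame: x ahead of the robot, y to its left, z up, the work surface at z = 0. Lengths are in m, angles in rad, forces in N, time in s.
With the tool pointing down it reaches from about 0.325 to 0.775 m from the base axis. Payload 9.3 kg.
Tool frame: the origin (TCP) lies between the finger pads; the fingertips stand 19 mm ahead of it and the grasp point (between the pads) is the TCP; z points along the fingers, y is the direction in which the jaws open and shut (so a half turn about z gives the same grasp; the last joint's range is limited). The gripper opens to 85 mm and grips with 20 to 120 N. Pads are 22 mm wide; open, the fingers measure 114 mm over their backs; the gripper's body (76 mm by 85 mm) begins 54 mm behind the grasp point. The pads swing forward as they close: fully open they stand 13 mm farther back than shut.
Start: joints at [-1.354, 0.259, 0.021, 1.334, 0, 1.418], TCP at [0.199, -0.513, 0.25] pointing down, gripper open.
Joint ranges: [-3.04, 3.04], [-0.91, 1.82], [-1.04, 1.36], [-1.92, 1.95], [-1.52, 1.45], [-3.14, 3.14]. Speed limits (rad/s): [2.22, 2.22, 2.79, 3.14, 3.14, 3.14].

## Interface

Orientations are given as a unit quaternion [x, y, z, w].
In Python, from workcell import r gives the robot as it stands.
- The arm moves only by the tool apply_moves, never from a script. Its argument "moves" is a list that holds one entry, the list of rows, each a list of 7 numbers: the turn, a rotation vector about the tool's x, y, z in degrees, then the shift along the tool's x, y, z in cm, then the gripper command: -1 is fully open, 1 is shut, values between are in proportion. A call has 1 to 8 rows; each row is the pose to reach, as a shift and turn from the pose commanded when the call began, along the tool's axes at that moment; what a row does not reach only later rows make up. A row lasts 1/12 s, in which the tool goes at most 41.7 mm and 7.16 degrees, less where a joint would pass 70% of its speed; a pose out of reach is approached as far as the arm can. A call with a gripper value outside its range is refused whole. The fingers move at their own pace and stop on an object; the grip force is fixed at half the most. Time passes only in rows, so rows that repeat a pose let the fingers close. It gives the time, the measured TCP pose, the force and the opening at its end, in the units of the state.
- r.get_obs(): the state, without advancing time (a new reading comes with each control period).
- r.get_image(name): name is "side" or "top"; returns a dict with "color" (384x512x3 uint8, red, green, blue), "fx", "fy", "cx", "cy" (pixels), "R" (3x3) and "t" (3): a world point X has camera coordinates R X + t. Camera axes: x right, y down, z forward; pixel columns grow to the right and rows downward; lengths in m; the calibration is good to about 2 mm. A picture is of the moment at which its call begins. There is no depth.
- r.sign_off(): hands the job in, once; it reports no verdict.
The state is a dict: "time_s": time; "joint_pos": joint angles; "joint_vel": joint speeds; "tau": joint torques, N m; "tool_pos": TCP position; "tcp_rot": TCP orientation; "force": force on the tool from outside, world axes, zero at the start; "wrist_torque": the same for the moment, N m; "gripper_width": finger opening in m.
Only numpy, scipy, OpenCV 4.12 (cv2) and the standard library are available. Lean on these libraries where they do the work, as an engineer would, in place of code of your own. Each camera call takes 0.05 s, during which the arm holds its last target. There are 200 camera calls.

## Working session

There is one attempt and no reset: what is moved stays moved. The work goes in short steps, Python scripts to look and compute and a tool call to move; the robot and the scene stay as the last step left them, time stands still between calls to the robot, and variables do not carry over. Pictures are saved under pics/ and viewed, about 8 in all and at most 12, crops included, and the job is handed in when it is done.

Besides the shell and the picture viewer there is one more tool, called after "Emit:" as name(argument=value, ...) on one line, values as JSON. apply_moves: Moves the arm, as the interface text tells. Its arguments: {"type":"object","properties":{"moves":{"type":"array"}},"required":["moves"]}

```bash
mkdir -p pics
cat > h.py <<'E'
import numpy as np, cv2
from workcell import r
def shot(n,tag):
    d=r.get_image(n); np.savez(f'pics/{tag}.npz',**d); cv2.imwrite(f'pics/{tag}.png',d['color'][:,:,::-1]); return d
def load(tag): return dict(np.load(f'pics/{tag}.npz'))
def ray(d,u,v):
    R=np.array(d['R']);t=np.array(d['t']); c=-R.T@t
    w=R.T@np.array([(u-d['cx'])/d['fx'],(v-d['cy'])/d['fy'],1]); return c,w/np.linalg.norm(w)
def onz(d,u,v,z):
    c,w=ray(d,u,v); return c+w*(z-c[2])/w[2]
def tri(d1,p1,d2,p2):
    c1,w1=ray(d1,*p1);c2,w2=ray(d2,*p2)
    s=np.linalg.lstsq(np.c_[w1,-w2],c2-c1,rcond=None)[0]
    a,b=c1+s[0]*w1,c2+s[1]*w2; return (a+b)/2,np.linalg.norm(a-b)
def proj(d,X):
    p=np.array(d['R'])@np.array(X)+np.array(d['t']); return np.array([d['fx']*p[0]/p[2]+d['cx'],d['fy']*p[1]/p[2]+d['cy']])
E
python3 - <<'E'
from h import *
a=shot('top','top0');b=shot('side','side0')
for d in(a,b): print(d['fx'],-np.array(d['R']).T@d['t'],np.array(d['R'])[2])
o=r.get_obs();print(o['time_s'],o['tool_pos'],o['tcp_rot'],o['gripper_width'])
E
```

```text
381.5231033649195 [ 0.30500723 -0.06428957  0.91767992] [ 0.0920597  -0.01621611 -0.99562144]
371.34696719452984 [0.29870594 0.73785681 0.50815004] [ 0.11607413 -0.86337047 -0.49103791]
0.1 [ 0.19871778 -0.51258639  0.24972569] [ 9.82954045e-01  1.83850405e-01 -2.69112962e-05 -6.10730143e-04] 0.08564629687458082
```

View pics/top0.png

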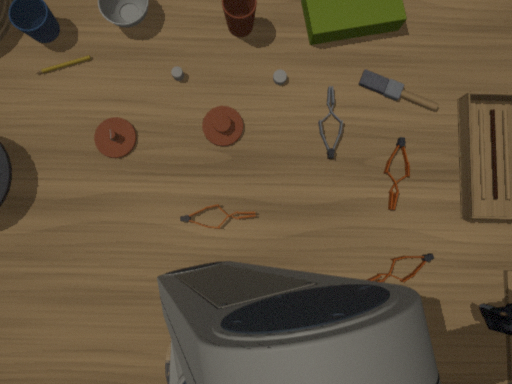

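View pics/side0.png

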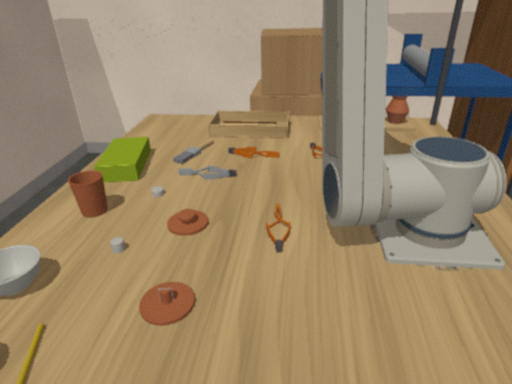

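Top view: the steel tongs are at about (331,123), with the dark tail at (331,154) and the jaws at (331,90). The three orange tongs, at (220,216), (398,172) and (400,268), are look-alikes. The lids are at (115,137), with a narrow knob that is likely the mended one, and at (223,126), with the wide mushroom knob. I'll confirm this in one enlarged crop.

Run:
```python
from h import *
a=load('top0')['color'][:,:,::-1];b=load('side0')['color'][:,:,::-1]
rs=lambda im,x,y,w,h,k:cv2.resize(im[y:y+h,x:x+w],None,fx=k,fy=k,interpolation=cv2.INTER_CUBIC)
t=np.hstack([rs(a,90,110,50,50,6),rs(a,305,80,50,83,300/83) if 0 else cv2.resize(rs(a,305,80,50,85,6),(176,300)),rs(a,200,100,50,50,6)])
s=np.hstack([rs(b,135,275,65,50,6)[:, :390],rs(b,170,160,75,50,5)[:, :386].copy() if 0 else cv2.resize(rs(b,170,155,77,60,5),(386,300))])
c=np.zeros((600,800,3),np.uint8);c[:300,:t.shape[1]]=t[:,:800];c[300:,:s.shape[1]]=s[:,:800]
cv2.imwrite('pics/crop1.png',c)
# lids & tongs masks
for n in('top0','side0'):
    d=load(n);im=d['color'];hsv=cv2.cvtColor(im,cv2.COLOR_RGB2HSV)
    m=cv2.inRange(hsv,(0,110,60),(9,255,200))
    for k in cv2.findContours(m,0,2)[0]:
        if cv2.contourArea(k)>200:
            e=cv2.fitEllipse(k);print(n,'lid',np.round(e[0],1),np.round(e[1],1),onz(d,*e[0],.01).round(4))
    m=cv2.inRange(hsv,(95,25,40),(135,255,210))
    for k in cv2.findContours(m,0,2)[0]:
        if cv2.contourArea(k)>30: print(n,'bluish',cv2.boundingRect(k))
```

```text
top0 lid [115.4 137.1] [34.4 35.7] [0.5256 0.2687 0.01  ]
top0 lid [223.  125.8] [34.8 36.3] [0.56   0.0111 0.01  ]
top0 bluish (234, 315, 119, 19)
top0 bluish (8, 0, 42, 33)
side0 lid [ 93.1 195.4] [23.  39.2] [ 0.8583 -0.0843  0.01  ]
side0 bluish (400, 220, 72, 18)
side0 bluish (324, 164, 13, 44)
side0 bluish (497, 111, 15, 51)
side0 bluish (386, 48, 61, 48)
side0 bluish (416, 47, 96, 115)
side0 bluish (403, 34, 19, 18)
```

View pics/crop1.png

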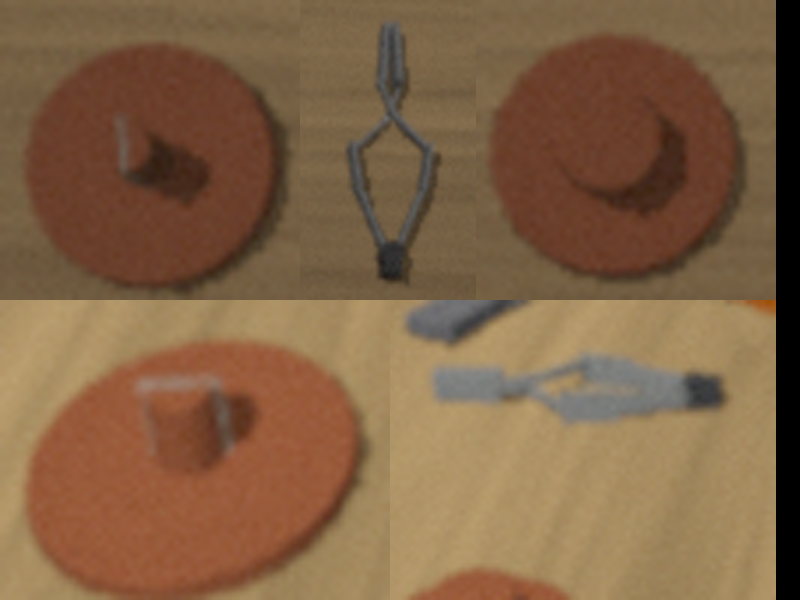

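Confirmed: the lid at (115,137) has the straight knob with the pale glue line, and the steel grey tongs are at (331,123). The mushroom lid is at (223,126). Next I triangulate.

Run:
```python
from h import *
a=load('top0');b=load('side0')
T=lambda x,y:(305+(x-300)/3.52,80+y/3.53)
S=lambda x,y:(170+(x-390)/5.013,155+(y-300)/5)
L=lambda x,y:(90+x/6,110+y/6); M=lambda x,y:(135+x/6,275+(y-300)/6)
g1,e1=tri(a,L(119,117),b,M(140,386));g2,e2=tri(a,L(126,174),b,M(218,380))
g3,e3=tri(a,L(119,117),b,M(218,380));g4,e4=tri(a,L(126,174),b,M(140,386))
print('glue ends',g1,e1,g2,e2,'| alt',g3,e3,g4,e4)
q1,q2=onz(a,*L(119,117),.038),onz(a,*L(126,174),.038);print('glue top@38',q1,q2,(q1+q2)/2,np.arctan2(*(q1-q2)[[1,0]]))
print('lid side', onz(b,*M(194,468),.01))
print('jaw tip tri',tri(a,T(391,24),b,S(437,372)))
print('tail tri',tri(a,T(391,275),b,S(720,380)))
j=onz(a,*T(391,24),.018);t=onz(a,*T(391,278),.016);print(j,t,np.linalg.norm(j-t))
u=(j-t)/np.linalg.norm(j-t);print('yaw',np.arctan2(u[1],u[0]),'grip',t+.075*u, j-.102*u)
l=onz(a,*T(351,148),.02);rr=onz(a,*T(436,150),.02);print('bows',l,rr,np.linalg.norm(l-rr))
o=r.get_obs()
from scipy.spatial.transform import Rotation as Q
print(Q.from_quat(o['tcp_rot']).as_matrix().round(3))
```

```text
glue ends [0.53813995 0.2731887  0.03710437] 0.0029690770149781074 [0.51550231 0.26900129 0.03757665] 0.0030109646748222485 | alt [0.52633085 0.26939257 0.03969213] 0.018808162774346854 [0.52690419 0.27298732 0.03582747] 0.02485333285559793
glue top@38 [0.5363947 0.2724171 0.038    ] [0.51387598 0.26844477 0.038     ] [0.52513534 0.27043093 0.038     ] 0.17460473933741805
lid side [0.5254653  0.27785241 0.01      ]
jaw tip tri (array([ 0.66331078, -0.25011348,  0.01547605]), np.float64(0.0010735636751188823))
tail tri (array([ 0.48737704, -0.25057064,  0.01599253]), np.float64(0.002513371326753101))
[ 0.66174208 -0.24965218  0.018     ] [ 0.48402884 -0.25065674  0.016     ] 0.17772732590292836
yaw 0.005652653923006627 grip [ 0.5590229  -0.25023282  0.01684399] [ 0.55975016 -0.25022871  0.01685217]
bows [ 0.57268475 -0.22200772  0.02      ] [ 0.57281068 -0.28053099  0.02      ] 0.05852339938540873
[[ 0.932  0.361 -0.   ]
 [ 0.361 -0.932  0.001]
 [ 0.    -0.001 -1.   ]]
```

Emit:
apply_moves(moves=[[[0,0,21.2,43.15,-11.4,15,-1],[0,0,21.2,43.15,-11.4,15,-1],[0,0,21.2,43.15,-11.4,15,-1],[0,0,21.2,43.15,-11.4,15,-1],[0,0,21.2,43.15,-11.4,15,-1],[0,0,21.2,43.15,-11.4,15,-1],[0,0,21.2,43.15,-11.4,15,-1],[0,0,21.2,43.15,-11.4,15,-1]]])

```text
time_s: 0.77
tool_pos: [0.4497, -0.33, 0.1458]
tcp_rot: [1.0, -0.0, -0.0, -0.0]
force: [1.0, -1.2, 1.3]
gripper_width: 0.0852
```

Emit:
apply_moves(moves=[[[0,0,0,10.5,-7.7,4.4,-1],[0,0,0,10.5,-7.7,4.4,-1],[0,0,0,10.5,-7.7,4.4,-1],[0,0,0,10.5,-7.7,4.4,-1],[0,0,0,10.5,-7.7,4.4,-1],[0,0,0,10.5,-7.7,4.4,-1]]])

```text
time_s: 1.27
tool_pos: [0.5535, -0.2541, 0.1019]
tcp_rot: [1.0, 0.001, -0.001, -0.0]
force: [0.0, -0.1, 0.3]
gripper_width: 0.0853
```

Run:
```python
from h import *
a=shot('top','top1');b=shot('side','side1')
print(r.get_obs()['tool_pos'])
rs=lambda im,x,y,w,h,k:cv2.resize(im[y:y+h,x:x+w,::-1],None,fx=k,fy=k,interpolation=cv2.INTER_CUBIC)
cv2.imwrite('pics/crop2.png',np.hstack([rs(a['color'],270,60,120,130,3),rs(b['color'],160,80,120,130,3)]))
```

```text
[ 0.55283977 -0.25537208  0.10289229]
```

View pics/crop2.png

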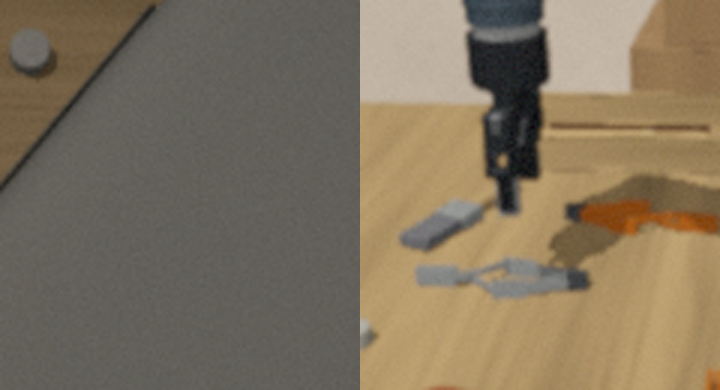

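Side view: the fingers hang over the bows at crop (508,200), lined up with the tongs. The top view is blocked by the arm. I correct the 7 and 5 mm residuals and descend.

Emit:
apply_moves(moves=[[[0,0,0,0.7,-0.5,3.5,-1],[0,0,0,0.7,-0.5,6,-1],[0,0,0,0.7,-0.5,7.5,-1],[0,0,0,0.7,-0.5,7.8,-1],[0,0,0,0.7,-0.5,7.8,-1],[0,0,0,0.7,-0.5,7.8,-1]]])

```text
time_s: 1.87
tool_pos: [0.5606, -0.2508, 0.0259]
tcp_rot: [1.0, -0.001, 0.001, 0.0]
force: [-0.2, -0.2, 0.5]
gripper_width: 0.0856
```

Emit:
apply_moves(moves=[[[0,0,0,0,0,0.2,-0.3],[0,0,0,0,0,0.3,-0.1],[0,0,0,0,0,0.3,0.0],[0,0,0,0,0,0.3,0.1],[0,0,0,0,0,0.3,0.1],[0,0,0,0,0,0.3,0.1],[0,0,0,0,0,0.3,0.1],[0,0,0,0,0,0.3,0.1]]])

```text
time_s: 2.53
tool_pos: [0.5613, -0.25, 0.0233]
tcp_rot: [1.0, -0.0, 0.001, 0.001]
force: [-2.4, 0.1, 10.5]
gripper_width: 0.039
```

Emit:
apply_moves(moves=[[[0,0,0,0,0,-0.2,0.15],[0,0,0,0,0,-0.2,0.15],[0,0,0,0,0,-0.2,0.15],[0,0,0,0,0,-0.2,0.15]]])

```text
time_s: 2.87
tool_pos: [0.5606, -0.2496, 0.0236]
tcp_rot: [1.0, -0.0, 0.0, 0.0]
force: [-1.0, 1.4, 2.1]
gripper_width: 0.0364
```

Run:
```python
from h import *
b=shot('side','side2')
print(r.get_obs()['tool_pos'])
cv2.imwrite('pics/crop3.png',cv2.resize(b['color'][120:210,150:270,::-1],None,fx=5,fy=5,interpolation=cv2.INTER_CUBIC))
```

```text
[ 0.56061052 -0.24957593  0.02363326]
```

View pics/crop3.png

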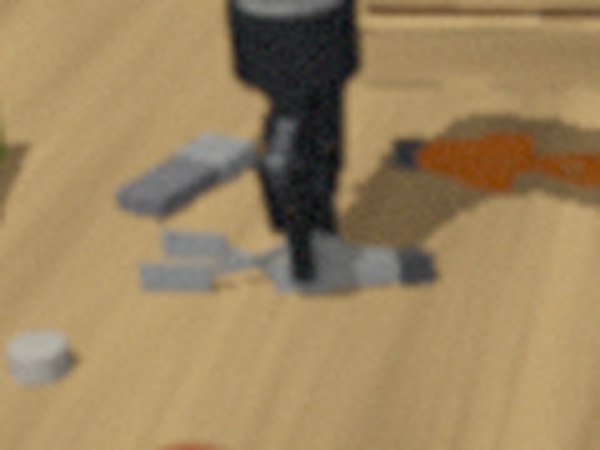

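The jaws are visibly open, at crop (195,243) and (178,277), and the fingers are on the bows. Lifting.

Emit:
apply_moves(moves=[[[0,0,0,0,0,-1,0.15],[0,0,0,0,0,-3,0.15],[0,0,0,0,0,-6,0.15],[0,0,0,0,0,-9,0.15],[0,0,0,0,0,-10,0.15],[0,0,0,0,0,-10,0.15],[0,0,0,0,0,-10,0.15]]])

```text
time_s: 3.5
tool_pos: [0.5605, -0.2496, 0.1236]
tcp_rot: [1.0, -0.0, 0.0, 0.0]
force: [-0.8, -0.6, -0.9]
gripper_width: 0.0365
```

Run:
```python
from h import *
b=shot('side','side3')
o=r.get_obs();print(o['tool_pos'],o['gripper_width'])
cv2.imwrite('pics/crop4.png',cv2.resize(b['color'][80:200,150:270,::-1],None,fx=4,fy=4,interpolation=cv2.INTER_CUBIC))
```

```text
[ 0.56003163 -0.24930197  0.12256698] 0.036812304141669805
```

View pics/crop4.png

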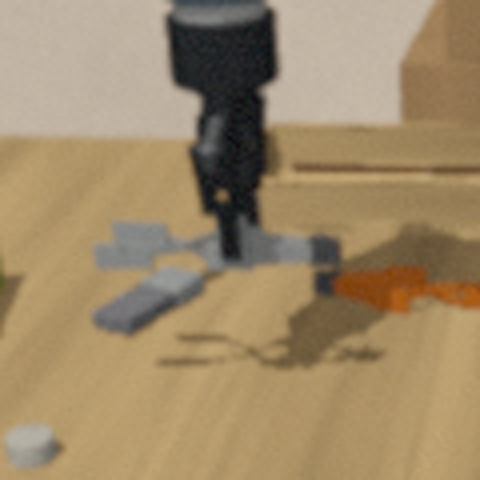

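Held level with the jaws open. Moving across to above the knob.

Emit:
apply_moves(moves=[[[0,0,0,-1.5,-4,0,0.15],[0,0,0,-2.5,-8,0,0.15],[0,0,0,-3.5,-12,0,0.15],[0,0,0,-4.5,-16,0,0.15],[0,0,0,-5.5,-20,0,0.15],[0,0,0,-6.5,-24,0,0.15],[0,0,0,-7.2,-27.5,0,0.15],[0,0,0,-8,-31,0,0.15]]])

```text
time_s: 4.22
tool_pos: [0.4789, 0.0622, 0.122]
tcp_rot: [1.0, -0.0, -0.001, -0.0]
force: [0.4, -0.0, -0.5]
gripper_width: 0.0364
```

Emit:
apply_moves(moves=[[[0,0,-3,-1,-4,0,0.15],[0,0,-6,-2,-8,0,0.15],[0,0,-9,-3,-12,0,0.15],[0,0,-10,-3.2,-16,0,0.15],[0,0,-10,-3.4,-18.5,0,0.15],[0,0,-10,-3.4,-19.5,0,0.15],[0,0,-10,-3.4,-19.5,0,0.15],[0,0,-10,-3.4,-19.5,0,0.15]]])

```text
time_s: 4.88
tool_pos: [0.4593, 0.201, 0.1229]
tcp_rot: [0.993, 0.114, -0.003, -0.015]
force: [-0.6, -0.5, -1.7]
gripper_width: 0.0365
```

Run:
```python
from h import *
a=shot('top','top4');b=shot('side','side4')
o=r.get_obs();print(o['tool_pos'],o['tcp_rot'],o['gripper_width'])
rs=lambda im,x,y,w,h,k:cv2.resize(im[y:y+h,x:x+w,::-1],None,fx=k,fy=k,interpolation=cv2.INTER_CUBIC)
cv2.imwrite('pics/crop5.png',np.hstack([rs(a['color'],50,70,130,150,3),rs(b['color'],110,180,130,150,3)]))
```

```text
[0.45925191 0.20081172 0.12318743] [ 0.99337263  0.1138863  -0.00256035 -0.0153026 ] 0.036636728054085695
```

View pics/crop5.png

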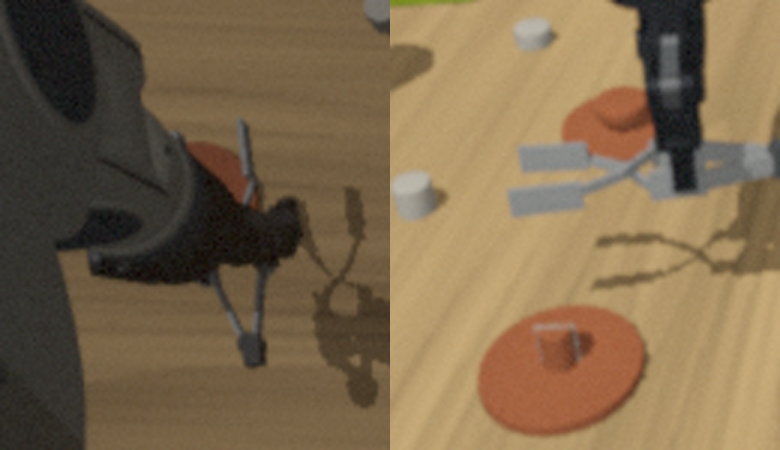

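The move stopped 5 cm short and a little tilted, so I suspect a joint limit. Checking the joints.

Run:
```python
from h import *
o=r.get_obs();print(np.round(o['joint_pos'],3),np.round(o['joint_vel'],2),o['time_s'])
from scipy.spatial.transform import Rotation as Q
print(Q.from_quat(o['tcp_rot']).as_matrix().round(3))
```

```text
[ 0.227  0.249 -0.331  0.993  0.031  3.141] [-0.01 -0.01 -0.    0.   -0.   -0.  ] 4.9833
[[ 0.974  0.226 -0.009]
 [ 0.226 -0.974  0.03 ]
 [-0.002 -0.031 -1.   ]]
```

Joint 6 is at its +3.14 limit, since yaw = j1 − j6 + π. "Either way round" is allowed, so I'll turn the tongs about 165° in the air, where j6 has plenty of room, and come in from the far side.

Emit:
apply_moves(moves=[[[0,0,-7,0,0,0,0.15],[0,0,-14,0,0,0,0.15],[0,0,-21,0,0,0,0.15],[0,0,-28,0,0,0,0.15],[0,0,-35,0,0,0,0.15],[0,0,-42,0,0,0,0.15],[0,0,-49,0,0,0,0.15],[0,0,-56,0,0,0,0.15]]])

```text
time_s: 5.65
tool_pos: [0.4592, 0.2007, 0.1235]
tcp_rot: [0.822, 0.569, 0.005, -0.015]
force: [-0.3, 0.9, -0.9]
gripper_width: 0.0361
```

Emit:
apply_moves(moves=[[[0,0,-7,0,0,0,0.15],[0,0,-14,0,0,0,0.15],[0,0,-21,0,0,0,0.15],[0,0,-28,0,0,0,0.15],[0,0,-35,0,0,0,0.15],[0,0,-42,0,0,0,0.15],[0,0,-49,0,0,0,0.15],[0,0,-56,0,0,0,0.15]]])

```text
time_s: 6.32
tool_pos: [0.4592, 0.2007, 0.1236]
tcp_rot: [0.458, 0.889, 0.011, -0.01]
force: [-0.7, 0.4, -0.4]
gripper_width: 0.0365
```

Emit:
apply_moves(moves=[[[0,0,-7,0,0,0,0.15],[0,0,-14,0,0,0,0.15],[0,0,-21,0,0,0,0.15],[0,0,-28,0,0,0,0.15],[0,0,-35,0,0,0,0.15],[0,0,-42,0,0,0,0.15],[0,0,-49,0,0,0,0.15],[0,0,-56,0,0,0,0.15]]])

```text
time_s: 6.98
tool_pos: [0.4592, 0.2007, 0.1236]
tcp_rot: [-0.012, 1.0, 0.015, -0.004]
force: [0.0, 0.8, -1.1]
gripper_width: 0.0364
```

Emit:
apply_moves(moves=[[[0,0,0,0,0,0,0.15],[0,0,0,0,0,0,0.15]]])

```text
time_s: 7.15
tool_pos: [0.4592, 0.201, 0.1236]
tcp_rot: [-0.008, 1.0, 0.015, -0.004]
force: [-1.1, -0.4, -0.8]
gripper_width: 0.0362
```

```bash
cat > plan.py <<'E'
from h import *
from scipy.spatial.transform import Rotation as Q
import sys
def plan(gx,gy,z,yaw):
    o=r.get_obs();R0=Q.from_quat(o['tcp_rot']).as_matrix()
    x=np.array([np.cos(yaw),np.sin(yaw),0]);zz=np.array([0,0,-1.]);Rt=np.c_[x,np.cross(zz,x),zz]
    print('joints',np.round(o['joint_pos'],3),'pos',np.round(o['tool_pos'],4),'yaw',np.arctan2(R0[1,0],R0[0,0]).round(3),'w',round(o['gripper_width'],4),'t',o['time_s'])
    print('turn',np.degrees(Q.from_matrix(R0.T@Rt).as_rotvec()).round(2),'shift cm',(100*R0.T@(np.array([gx,gy,z])-o['tool_pos'])).round(2))
E
python3 - <<'E'
from plan import *
y=.175+np.pi;k=np.array([.526,.270])
g=k-.081*np.array([np.cos(y),np.sin(y)]);print(g)
plan(*g,.12,y)
E
```

```text
[0.60576285 0.28410276]
joints [ 0.228  0.248 -0.331  0.993  0.031  0.212] pos [0.4592 0.201  0.1236] yaw -3.126 w 0.0362 t 7.15
turn [ 1.76 -0.29 -9.15] shift cm [-14.79   8.07   0.49]
```

Emit:
apply_moves(moves=[[[1,0,-4,-4,2,0.2,0.15],[1.8,-0.3,-8,-7,4,0.4,0.15],[1.8,-0.3,-9,-10,5.5,0.5,0.15],[1.8,-0.3,-9,-13,7,0.5,0.15],[1.8,-0.3,-9.2,-14.8,8.1,0.5,0.15],[1.8,-0.3,-9.2,-14.8,8.1,0.5,0.15],[1.8,-0.3,-9.2,-14.8,8.1,0.5,0.15]]])

```text
time_s: 7.73
tool_pos: [0.6058, 0.2857, 0.1188]
tcp_rot: [-0.089, 0.996, -0.0, -0.0]
force: [-0.9, -0.5, -1.0]
gripper_width: 0.0365
```

Run:
```python
from plan import *
a=shot('top','top6');b=shot('side','side6')
plan(.6058,.2841,.08,.175-np.pi)
rs=lambda im,x,y,w,h,k:cv2.resize(im[y:y+h,x:x+w,::-1],None,fx=k,fy=k,interpolation=cv2.INTER_CUBIC)
cv2.imwrite('pics/crop6.png',np.hstack([rs(a['color'],50,70,130,150,3),rs(b['color'],50,180,170,150,3)[:,:]])[:,:800])
```

```text
joints [ 3.160e-01  5.170e-01  8.900e-02  1.144e+00 -1.000e-03  1.370e-01] pos [0.6047 0.2852 0.1196] yaw -2.963 w 0.0365 t 7.8333
turn [-0.05 -0.05  0.2 ] shift cm [-0.1  -0.13  3.96]
```

View pics/crop6.png

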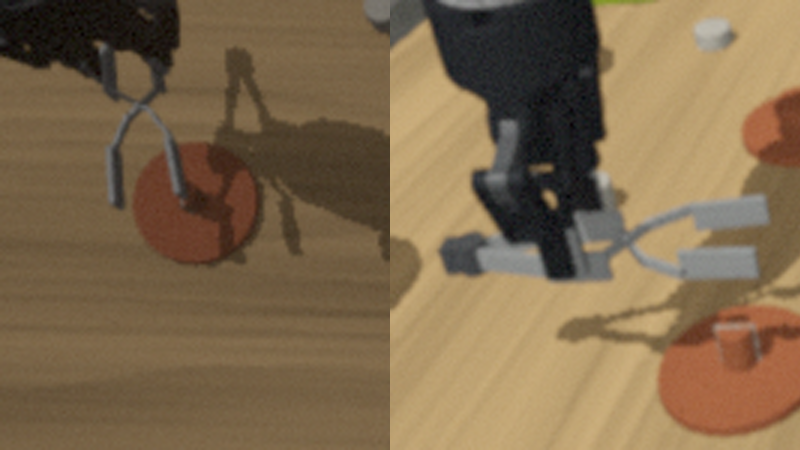

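View: the jaws are open over the lid, with tips at top pixels (89,138) and (111,135). I'll check the jaw centre against the knob.

Run:
```python
from plan import *
a=load('top6');z=.1196-.0136+.008
P=[onz(a,50+x/3,70+y/3,z) for x,y in((117,205),(183,195),(112,148),(172,148))]
t=(P[0]+P[1])/2;s=(P[2]+P[3])/2;print(t,s,'gap',np.linalg.norm(P[0]-P[1]),'mid',(t+s)/2,'len',np.linalg.norm(t-s),'yaw',np.arctan2(*(t-s)[[1,0]]))
p=r.get_obs()['tool_pos'];y=-2.963;print('expected tip',p[:2]+.102*np.array([np.cos(y),np.sin(y)]),'mid',p[:2]+.081*np.array([np.cos(y),np.sin(y)]))
```

```text
[0.50030475 0.26322502 0.114     ] [0.53789809 0.27110944 0.114     ] gap 0.04684197365219871 mid [0.51910142 0.26716723 0.114     ] len 0.03841123922470783 yaw -2.934859787527316
expected tip [0.50427907 0.26709206] mid [0.52494506 0.2708226 ]
```

Agrees within 5 mm, and there is about 12 mm of clearance per side. Descending.

Emit:
apply_moves(moves=[[[0,0,0.2,-0.1,-0.1,3,0.15],[0,0,0.2,-0.1,-0.1,5,0.15],[0,0,0.2,-0.1,-0.1,6,0.15],[0,0,0.2,-0.1,-0.1,7,0.15],[0,0,0.2,-0.1,-0.1,8,0.15],[0,0,0.2,-0.1,-0.1,8.3,0.15],[0,0,0.2,-0.1,-0.1,8.3,0.15],[0,0,0.2,-0.1,-0.1,8.3,0.15]]])

```text
time_s: 8.5
tool_pos: [0.6068, 0.2851, 0.0376]
tcp_rot: [-0.089, 0.996, -0.0, 0.001]
force: [-0.2, -0.1, -0.6]
gripper_width: 0.0368
```

Run:
```python
from plan import *
a=shot('top','top7');b=shot('side','side7')
plan(.6058,.2841,.034,.175-np.pi);print(r.get_obs()['force'])
rs=lambda im,x,y,w,h,k:cv2.resize(im[y:y+h,x:x+w,::-1],None,fx=k,fy=k,interpolation=cv2.INTER_CUBIC)
cv2.imwrite('pics/crop7.png',np.hstack([rs(a['color'],75,90,80,90,5),rs(b['color'],110,250,80,90,5)]))
```

```text
joints [ 0.314  0.579 -0.024  0.967 -0.001  0.137] pos [0.607  0.2852 0.0379] yaw -2.964 w 0.0366 t 8.6
turn [-0.02  0.1   0.15] shift cm [ 0.13 -0.09  0.39]
[-1.33243225  0.35172909 -1.69678891]
```

View pics/crop7.png

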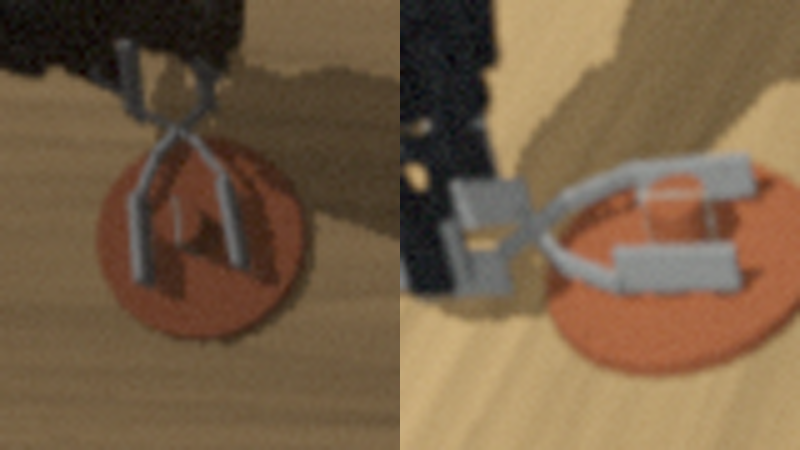

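The knob is between the open jaws, centred sideways and parallel to the glue line, though about 7 mm toward the jaw roots. I back off 6 mm, lower 3 mm, then release gradually.

Emit:
apply_moves(moves=[[[0,0,0,-0.3,0,0.1,0.15],[0,0,0,-0.6,0,0.2,0.15],[0,0,0,-0.6,0,0.3,0.15],[0,0,0,-0.6,0,0.3,0.15],[0,0,0,-0.6,0,0.3,0.15]]])

```text
time_s: 9.02
tool_pos: [0.6124, 0.286, 0.0338]
tcp_rot: [-0.089, 0.996, -0.0, 0.0]
force: [0.3, -0.3, -0.8]
gripper_width: 0.0363
```

Emit:
apply_moves(moves=[[[0,0,0,0,0,0,0.1],[0,0,0,0,0,0,0.0],[0,0,0,0,0,0,-0.1],[0,0,0,0,0,0,-0.2],[0,0,0,0,0,0,-0.4],[0,0,0,0,0,0,-0.7],[0,0,0,0,0,0,-1],[0,0,0,0,0,0,-1]]])

```text
time_s: 9.68
tool_pos: [0.6125, 0.2861, 0.034]
tcp_rot: [-0.089, 0.996, -0.0, 0.0]
force: [-0.6, 0.5, 0.6]
gripper_width: 0.0857
```

Emit:
apply_moves(moves=[[[0,0,0,0,0,0,-1],[0,0,0,0,0,0,-1],[0,0,0,0,0,0,-1],[0,0,0,0,0,0,-1]]])

```text
time_s: 10.02
tool_pos: [0.6124, 0.286, 0.0339]
tcp_rot: [-0.089, 0.996, -0.0, 0.0]
force: [0.2, -0.0, 1.3]
gripper_width: 0.0853
```

Retreat straight up.

Emit:
apply_moves(moves=[[[0,0,0,0,0,-1.5,-1],[0,0,0,0,0,-4,-1],[0,0,0,0,0,-8,-1],[0,0,0,0,0,-12,-1],[0,0,0,0,0,-15,-1],[0,0,0,0,0,-15,-1],[0,0,0,0,0,-15,-1]]])

```text
time_s: 10.6
tool_pos: [0.6131, 0.2864, 0.1862]
tcp_rot: [-0.089, 0.996, 0.0, 0.002]
force: [0.3, 0.6, -0.4]
gripper_width: 0.0859
```

Run:
```python
from plan import *
a=shot('top','top8');b=shot('side','side8')
o=r.get_obs();print(o['time_s'],o['tool_pos'],o['force'])
rs=lambda im,x,y,w,h,k:cv2.resize(im[y:y+h,x:x+w,::-1],None,fx=k,fy=k,interpolation=cv2.INTER_CUBIC)
cv2.imwrite('pics/crop8.png',np.hstack([rs(a['color'],75,80,80,100,5),rs(b['color'],70,240,80,100,5)]))
```

```text
10.7 [0.61197894 0.28598058 0.18298385] [-0.53098857 -0.3301273  -1.09896787]
```

View pics/crop8.png

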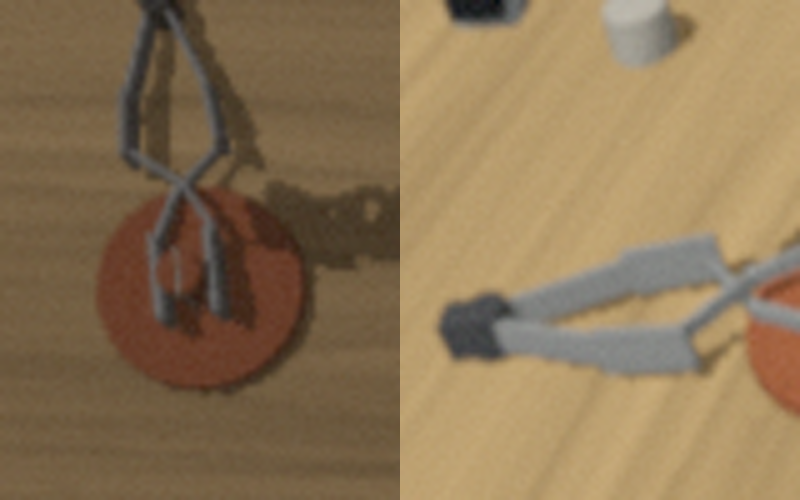

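The tongs are shut on the knob, with jaws on both sides of it at crop (160,285) and (213,280). They lie along the glue line and the gripper is clear. Last I check rest and lid position, then hand in.

Run:
```python
from plan import *
a=load('top8');z=.028
f=lambda x,y:onz(a,75+x/5,80+y/5,z)
t=(f(168,322)+f(220,312))/2;s=(f(155,238)+f(208,225))/2;bw=(f(126,155)+f(222,150))/2
print('jaw gap',np.linalg.norm(f(160,280)-f(213,275)),'tip',t,'root',s,'bow',bw,'yaw',np.arctan2(*(t-bw)[[1,0]])+np.pi)
i=r.get_image('side');b=load('side8');d=cv2.absdiff(cv2.GaussianBlur(i['color'],(5,5),0),cv2.GaussianBlur(b['color'],(5,5),0))[230:350,60:220]
print('maxdiff',d.max())
i=r.get_image('top')
h=cv2.cvtColor(i['color'],cv2.COLOR_RGB2HSV);m=cv2.inRange(h,(0,110,50),(10,255,200))
for k in cv2.findContours(m,0,2)[0]:
    if cv2.contourArea(k)>100: (x,y),rad=cv2.minEnclosingCircle(k);print(x,y,rad,onz(i,x,y,.01))
```

```text
jaw gap 0.024892941675206882 tip [0.50587037 0.26508103 0.028     ] root [0.54683466 0.27322806 0.028     ] bow [0.58502997 0.2789003  0.028     ] yaw 0.17283311963382042
maxdiff 26
115.00709533691406 136.90780639648438 20.586570739746094 [0.52589066 0.26974463 0.01      ]
222.5 125.58333587646484 19.994022369384766 [0.56043039 0.01224036 0.01      ]
238.5 11.362069129943848 20.033737182617188 [ 0.85299207 -0.01909046  0.01      ]
```

```bash
python3 -c "
from h import r
print(r.sign_off(), r.get_obs()['time_s'])"
```

```text
the job is handed in; nothing more can be done
the job is handed in; nothing more can be done
```

I took the steel tongs by their bows, squeezed them open, lowered the open jaws around the glued knob and let go. They are clamped on it, and I handed the job in at about 11 s; no verdict is reported.

**Change of approach:** my first approach stopped short when joint 6 reached its range limit. I turned the tongs about 165° in the air and came in from the far side, which the task allows.

**Last checks, from the camera images:**
- **Clamp:** the jaws stand on both sides of the knob with a gap of about 25 mm. The knob is about 82 mm ahead of the grip point.
- **Alignment:** the tongs lie at 0.173 rad and the glue line at 0.175 rad.
- **Lids:** both are within about 1 mm of where they started.
- **Robot:** the gripper is open and about 15 cm above the tongs.

**Not settled:**
- **At rest:** my check was weak. The side picture still changed by up to 26 grey levels between two shots. I put that down to noise or the gripper still settling, but did not rule out the tongs.
- **Flatness:** I judged the tilt of the tongs and lid only by eye.
- **Jaw position:** before lowering, the camera put the jaws about 7 mm from where the arm pose did, so I shifted the tongs 6 mm after a close look.

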